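# Lay up the tea tray and the sake tray

### The job

Make up two trays for the hot-pot meal. On the divided tray, stand the teacup in the widest compartment, lay the chopstick rest in the middle one and stand the spice shaker in the other end compartment; in the middle of the round tray put the square wooden masu, open side up, with the tall narrow sake cup standing inside it. Set everything down gently, flat on the floor of its place, and leave the soy sauce bottle where it stands.

Things in the scene. Friction and masses are not known exactly. Their poses are not given: they have to be found in the camera images.
- divided_tray: Fixed wooden tray, 120 (x) by 280 mm (y), rim 14 mm high, 6 thick. Origin: centre of underside; inner floor 6 mm above. Ribs along x (4 mm thick, 5 high above the floor) at y = -20 and +58 mm leave compartments 108 mm long in x: widest 112 mm (centre y = -78), middle 74 (y = +19), other end 74 (y = +97). Its y is within 0.2 rad of world y; it is left or right of the robot's centre line.
- round_tray: Fixed round wooden tray, 184 mm in diameter, with a 14 mm high, 6 mm thick rim. Origin: centre of its underside; its inner floor is 6 mm above that.
- teacup: Wide white ceramic teacup without handle, straight sided, 66 mm in diameter, 78 mm high, open at the top, wall 4 mm, about 200 g. Origin: centre of its underside, z up when upright.
- sake_cup: Tall narrow white ceramic cup, straight sided, 40 mm in diameter, 88 mm high, open at the top, about 120 g. Origin: centre of its underside, z up when upright. To stand in the masu it must be held by its upper part (fingertips at least 42 mm above its foot), as there is no room for fingers between it and the masu's walls.
- masu: Square open box of pale wood, 68 by 68 mm outside, 45 mm high, walls and floor 6 mm (inside 56 by 56 mm, inner floor 6 mm above the underside), about 90 g. Origin: centre of its underside; x and y are square to its sides, z up (open side up).
- shaker: Small closed bamboo spice shaker: cylinder of 36 mm diameter, body and dark cap together 72 mm high, with a 10 mm wide, 8 mm high stopper on top (80 mm in all), about 70 g. Origin: centre of its underside, z up when upright.
- chopstick_rest: Small white ceramic chopstick rest, a bar 46 mm long (its x), 20 mm wide (its y) and 18 mm high at both ends with a 12 mm high saddle between, about 40 g. Origin: centre of its underside, z up when upright.
- soy_bottle: Bystander standing among the stock: dark soy sauce bottle with a red cap, 52 mm in diameter, 130 mm high. Origin: centre of its underside, z up when upright.
Not all that is in view belongs to the job. Leave any black or orange look-alike of the masu alone. What is shaped like the sake_cup but purple is not meant.

How it is judged:
By the outcome, as a careful person would: the job done as asked, in the order asked, and still so for the second after the job is handed in, with the robot touching nothing.
It also fails if it takes over 136 s, if anything falls off the work surface, if the arm or the gripper's body presses on something with over 40 N, if the wrist force passes 120 N, or if a joint passes its speed limit or range.

### The arm

A 6-joint arm with a two-finger parallel gripper is mounted at the origin on the work surface. World frame = base frame: x ahead of the robot, y to its left, z up, the work surface at z = 0. Lengths are in m, angles in rad, forces in N, time in s.
With the tool pointing down it reaches from about 0.4 to 0.825 m from the base axis. Payload 7 kg.
Tool frame: the origin (TCP) lies at the very end of the fingers, on their centre line; the grasp point (between the pads) lies 19 mm behind it; z points along the fingers, y is the line along which they close (so a half turn about z gives the same grasp; the last joint's range is limited). The gripper opens to 85 mm and grips with 20 to 120 N. Pads are 22 mm wide; open, the fingers measure 114 mm over their backs; the gripper's body (76 mm by 85 mm) begins 54 mm behind the grasp point. The pads swing forward as they close: fully open they stand 13 mm farther back than shut.
Start: joints at [-0.965, 0.359, 0.012, 0, -1.224, -0.288], TCP at [0.211, -0.641, 0.231] pointing down, gripper open.
Joint ranges: [-3.07, 3.07], [-1.43, 2.12], [-1.02, 1.25], [-3.03, 1.67], [-3.05, -0], [-3.03, 3.03]. Speed limits (rad/s): [2.39, 2.39, 3.01, 3.14, 3.14, 3.14].

### API

Orientations are given as a unit quaternion [w, x, y, z].
In Python, from rig import reach, move_straight, goto_joints, open_jaws, grasp, sleep, inverse_kinematics, read_camera, MotionError, sign_off, recognise, cut_out, place_of, current_t, current_joint_positions, current_joint_vel, current_joint_efforts, current_position, current_tcp_rot, current_wrist_force, current_wrist_torque, current_width, current_finger_force gives the robot as it stands. The module is installed in compiled form; this text tells all that it offers. Calls block until the motion is done:
- reach(position, orientation): joint-space move of the TCP to a pose.
- move_straight(position, rotation=None, feed=0.15, guard=None): straight line of the TCP; rotation=None keeps the orientation; feed is the mean speed in m/s. With guard (N) it stops when the force on the tool has changed by that much, and returns True; else False.
- goto_joints(angles): joint-space move.
- open_jaws() and grasp(newtons=None): open the fingers fully, or close them until they stop; newtons is the grip in N (None keeps the last).
- sleep(seconds).
- inverse_kinematics(position, orientation): joint angles nearest the present ones, or None.
- read_camera(name): name is "scene" or "top" or "wrist"; returns a dict with "color" (384x512x3 uint8, blue, green, red), "fx", "fy", "cx", "cy" (pixels), "world_from_camera" (4x4, takes a point from camera to world coordinates). Camera axes: x right, y down, z forward; pixel columns grow to the right and rows downward; lengths in m; the calibration is good to about 2 mm. A picture is of the moment at which its call begins. There is no depth.
A pose or a line that the arm cannot do raises MotionError and nothing moves.
- sign_off(): hands the job in; it is judged then, once.
Trained networks look in a picture, given as the dict that the camera call returned (one of the last four; its "shot" number tells which), for a name from the list of things; names that differ only in an ending like _2 or _b are one class to them, and where a whole thing is asked for, a point or a joint stands for the part that bears it (a point fixed in the world has none). Each returns a list of dicts, best first, with "conf" (0 to 1); they miss things now and then, are a little off and sometimes report something else, mostly with a low value. They report only what shows in the picture. A call takes as long as a camera call. They do not tell look-alikes from the thing itself.
- recognise(name, picture): "position" ([x, y, z] in m, in world coordinates, good to about 4 mm: the middle of the surface that is visible of it).
- cut_out(name, picture): "region" (384x512 bool, what is visible of it).
- place_of(name, picture): "position" ([x, y, z] in m, in world coordinates, good to about 4 mm: a listed point, or the origin of a listed thing).
Readings, each from a call of its own:
- current_t(): time.
- current_joint_positions(): joint angles.
- current_joint_vel(): joint speeds.
- current_joint_efforts(): joint torques, N m.
- current_position(): TCP position.
- current_tcp_rot(): TCP orientation.
- current_wrist_force(): force on the tool from outside, world axes, zero at the start.
- current_wrist_torque(): the same for the moment, N m.
- current_width(): finger opening in m.
- current_finger_force(): force on a finger pad.
Only numpy, scipy, OpenCV 4.12 (cv2) and the standard library are available. Lean on these libraries where they do the work, as an engineer would, in place of code of your own. Each camera call takes 0.05 s, during which the arm holds its last target. There are 200 camera calls.

## Working session

There is one attempt and no reset: what is moved stays moved. The work goes in short steps, each a Python script; the robot and the scene stay as the last script left them, time stands still between calls to the robot, and variables do not carry over. Pictures are saved under pics/ and viewed, at most 14 in all, crops included, and the job is handed in when it is done.

```bash
ls; mkdir -p pics; python3 - <<'E'
from rig import *
import cv2, numpy as np
for c in ["top","scene"]:
    p=read_camera(c); cv2.imwrite(f"pics/{c}0.png",cv2.resize(p["color"],(800,600),interpolation=cv2.INTER_CUBIC))
    print(c,p["fx"],p["cx"],p["cy"],np.round(p["world_from_camera"],3).tolist())
    for n in ["divided_tray","round_tray","teacup","sake_cup","masu","shaker","chopstick_rest","soy_bottle"]:
        r=place_of(n,p)
        w=np.linalg.inv(p["world_from_camera"])
        for d in r[:4]:
            q=w@np.r_[d["position"],1]; 
            print(n,round(d["conf"],2),np.round(d["position"],3),np.round([p["fx"]*q[0]/q[2]+p["cx"],p["fy"]*q[1]/q[2]+p["cy"]]))
print(current_t(), current_tcp_rot())
E
```

```text
pics
top 494.05234639509376 260.28662185166974 193.6088930498899 [[0.102, -0.972, 0.21, 0.333], [-0.995, -0.1, 0.018, -0.075], [0.003, -0.211, -0.977, 1.344], [0.0, 0.0, 0.0, 1.0]]
divided_tray 0.87 [ 0.479 -0.164  0.003] [297. 249.]
round_tray 0.57 [0.481 0.176 0.002] [173. 235.]
teacup 0.71 [ 0.637 -0.053  0.001] [262. 188.]
sake_cup 0.76 [ 0.611 -0.332  0.002] [361. 207.]
sake_cup 0.65 [ 0.558 -0.472  0.002] [411. 232.]
masu 0.9 [ 0.772 -0.315  0.004] [359. 151.]
masu 0.79 [ 0.663 -0.197 -0.002] [314. 185.]
masu 0.66 [ 0.685 -0.419  0.001] [394. 185.]
masu 0.38 [0.628 0.323 0.002] [128. 178.]
chopstick_rest 0.48 [ 0.658  0.191 -0.007] [177. 173.]
scene 474.01177990111665 252.11159762164087 191.34043298929473 [[-0.793, 0.463, -0.397, 1.099], [0.609, 0.62, -0.494, 0.51], [0.017, -0.634, -0.773, 0.973], [0.0, 0.0, 0.0, 1.0]]
divided_tray 0.97 [ 0.473 -0.164  0.004] [277. 158.]
divided_tray 0.69 [ 0.608 -0.332 -0.002] [203. 146.]
round_tray 0.67 [0.472 0.18  0.002] [366. 240.]
teacup 0.87 [ 0.638 -0.056  0.002] [254. 211.]
sake_cup 0.91 [ 0.556 -0.475 -0.002] [192. 112.]
sake_cup 0.82 [ 0.61  -0.336  0.   ] [202. 145.]
sake_cup 0.79 [ 0.541 -0.4   -0.001] [209. 123.]
masu 0.95 [ 0.766 -0.315 -0.002] [159. 174.]
masu 0.8 [ 0.683 -0.416  0.003] [165. 139.]
masu 0.7 [ 0.666 -0.197 -0.003] [214. 184.]
shaker 0.66 [ 0.63   0.061 -0.001] [286. 241.]
chopstick_rest 0.49 [ 0.658  0.19  -0.003] [312. 285.]
soy_bottle 0.93 [ 0.629  0.319 -0.003] [362. 320.]
0.9 [-4.83727816e-06 -1.58252879e-01  9.87398616e-01 -6.41218431e-06]
```

View pics/top0.png

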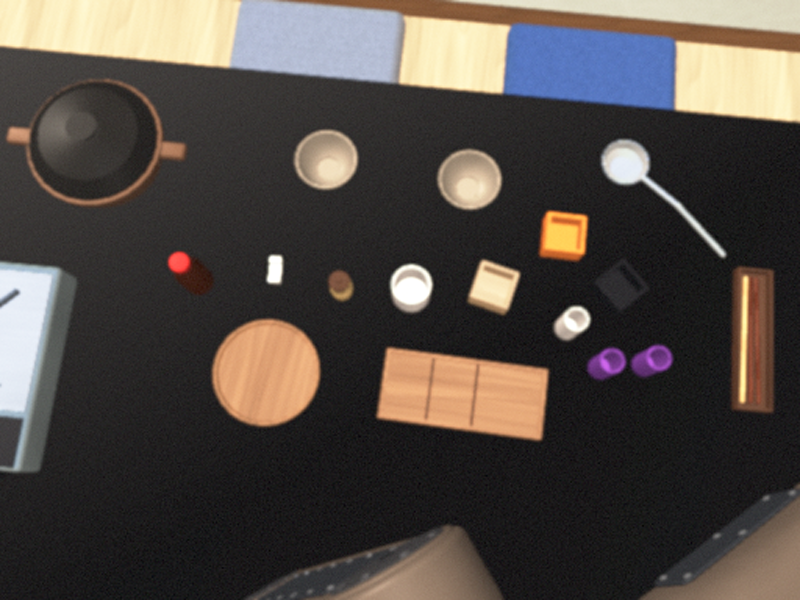

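View pics/scene0.png

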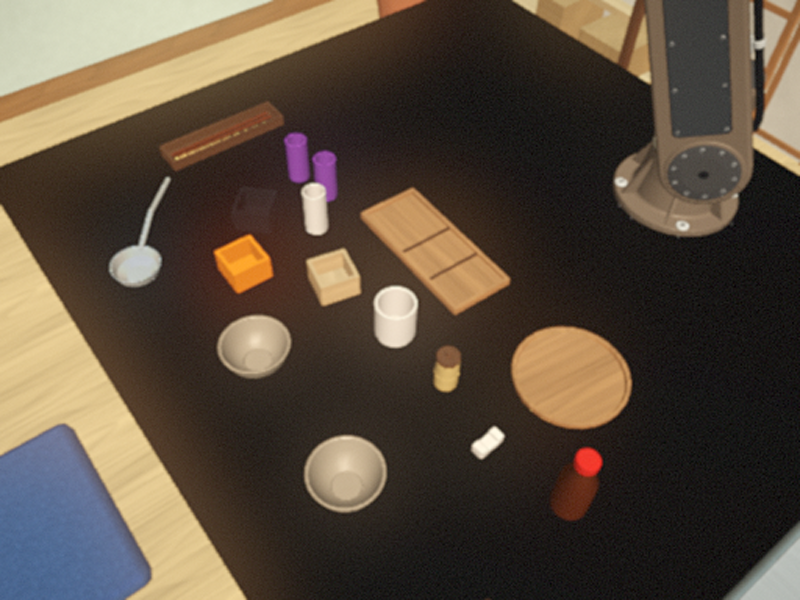

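The top view (800×600) shows these candidates:

| Thing | Pixels | Choice |
|---|---|---|
| Masu | pale (495,287), orange (564,236), black (622,285) | pale |
| Sake cup | white (572,322), purple (607,363) and (652,361) | white |
| Teacup | white (411,288); tan bowls at (327,160) and (470,180) are not it | white (411,288) |
| Rest | (275,269) | only one |
| Shaker | (341,286) | only one |
| Soy bottle | (185,270) | leave alone |

The widest compartment is on the −y side. Next I fit silhouettes and check a close crop.

```bash
cat > h.py <<'E'
from rig import *
import numpy as np, cv2
from scipy.optimize import minimize
from scipy.spatial.transform import Rotation as R
def cyl(r,h,z=0):
    a=np.linspace(0,2*np.pi,40); c=np.c_[r*np.cos(a),r*np.sin(a)]
    return np.r_[np.c_[c,0*a+z],np.c_[c,0*a+z+h]]
def box(x,y,h): return np.array([[i*x/2,j*y/2,k*h] for i in(-1,1) for j in(-1,1) for k in(0,1)])
M=dict(divided_tray=box(.12,.28,.014),round_tray=cyl(.092,.014),teacup=cyl(.033,.078),sake_cup=cyl(.02,.088),
 masu=box(.068,.068,.045),shaker=np.r_[cyl(.018,.072),cyl(.005,.08)],chopstick_rest=box(.046,.02,.018),soy_bottle=cyl(.026,.13))
ROUND={"round_tray","teacup","sake_cup","shaker","soy_bottle"}
def proj(p,X):
    w=np.linalg.inv(p["world_from_camera"]); q=X@w[:3,:3].T+w[:3,3]
    return np.c_[p["fx"]*q[:,0]/q[:,2]+p["cx"],p["fy"]*q[:,1]/q[:,2]+p["cy"]]
def fit(name,guess,pics,z=0.):
    """silhouette fit of x,y,yaw; guess=[x,y,yaw]"""
    S=6; P=M[name]; obs=[]
    for p in pics:
        g=proj(p,P+[guess[0],guess[1],z]).mean(0); best=None
        for d in cut_out(name,p):
            m=d["region"].astype(np.uint8)
            if m.sum()<20: continue
            c=np.argwhere(m).mean(0)[::-1]; e=np.linalg.norm(c-g)
            if e<15 and (best is None or e<best[0]): best=(e,m)
        if best is None: continue
        x,y,w,h=cv2.boundingRect(best[1]); x-=8;y-=8;w+=16;h+=16; x=max(x,0);y=max(y,0)
        obs.append((p,cv2.resize(best[1][y:y+h,x:x+w],None,fx=S,fy=S,interpolation=cv2.INTER_NEAREST),x,y))
    def cost(v):
        c,s=np.cos(v[2]),np.sin(v[2]); X=P@np.array([[c,s,0],[-s,c,0],[0,0,1]])+[v[0],v[1],z]; t=0
        for p,m,x,y in obs:
            uv=(proj(p,X)-[x,y]+.5)*S-.5
            r=np.zeros_like(m); cv2.fillConvexPoly(r,cv2.convexHull(np.round(uv).astype(np.int32)),1)
            t+=1-(r&m).sum()/(r|m).sum()
        return t/max(len(obs),1)
    best=None
    for y0 in ([0] if name in ROUND else ([guess[2]-.1,guess[2]+.1] if name=="divided_tray" else np.arange(0,np.pi if name=="chopstick_rest" else 1.57,.35))):
        s=np.array([guess[0],guess[1],y0]); sim=np.array([s,s+[.008,0,0],s+[0,.008,0],s+[0,0,.2]])
        o=minimize(cost,s,method="Nelder-Mead",options=dict(initial_simplex=sim,xatol=1e-4,fatol=1e-4))
        if best is None or o.fun<best.fun: best=o
    return best.x,best.fun,len(obs)
def down(yaw):
    """tool down, closing axis (tool y) at world angle yaw (mod pi), chosen for the last joint"""
    out=[]
    for k in (yaw,yaw+np.pi):
        y=np.array([np.cos(k),np.sin(k),0]); zz=np.array([0,0,-1.]); x=np.cross(y,zz)
        q=R.from_matrix(np.c_[x,y,zz]).as_quat(); out.append(np.r_[q[3],q[:3]])
    return out
def best_down(pos,yaw):
    c=[]
    for q in down(yaw):
        j=inverse_kinematics(pos,q)
        if j is not None: c.append((abs(np.array(j)-current_joint_positions())[5],q))
    return min(c,key=lambda t:t[0])[1]
E
cat > m.py <<'E'
from h import *
T,Sc=read_camera("top"),read_camera("scene")
G=dict(divided_tray=[.476,-.164,0],round_tray=[.477,.178,0],teacup=[.638,-.055,0],sake_cup=[.61,-.335,0],masu=[.665,-.197,0],shaker=[.63,.061,0],chopstick_rest=[.658,.19,0])
for n,g in G.items():
    for ps in ([T,Sc],[T],[Sc]):
        v,f,k=fit(n,g,ps); print(n,k,np.round(v,4),round(f,3))
c=np.hstack([cv2.resize(Sc["color"][80:200,140:260],(400,400),interpolation=3),cv2.resize(T["color"][130:220,310:400],(400,400),interpolation=3)])
cv2.imwrite("pics/crop.png",c)
E
python3 m.py
```

```text
divided_tray 2 [ 0.4733 -0.1624 -0.0328] 0.04
divided_tray 1 [ 0.4713 -0.1624 -0.0288] 0.02
divided_tray 1 [ 0.4759 -0.1621 -0.0299] 0.025
round_tray 2 [0.4743 0.1796 0.1684] 0.045
round_tray 1 [0.4739 0.1803 0.07  ] 0.032
round_tray 1 [0.4753 0.1773 0.2459] 0.052
teacup 2 [ 0.6417 -0.0554  0.0289] 0.079
teacup 1 [ 0.6394 -0.0552  0.037 ] 0.085
teacup 1 [ 0.6416 -0.0568  0.0694] 0.057
sake_cup 2 [ 0.6075 -0.3352  0.1639] 0.073
sake_cup 1 [ 0.6067 -0.3345  0.1739] 0.065
sake_cup 1 [ 0.6081 -0.3353  0.0055] 0.069
masu 2 [ 0.6628 -0.1984  1.3284] 0.069
masu 1 [ 0.6602 -0.1986  1.3217] 0.06
masu 1 [ 0.6643 -0.1978 -0.2325] 0.037
shaker 2 [0.6345 0.0671 0.0352] 0.09
shaker 1 [0.6334 0.067  0.0424] 0.07
shaker 1 [0.6366 0.0674 0.2938] 0.062
chopstick_rest 1 [0.6572 0.1882 0.1543] 0.182
chopstick_rest 1 [0.6572 0.1882 0.1543] 0.182
chopstick_rest 0 [0.658 0.19  0.   ] 0.0
```

View pics/crop.png

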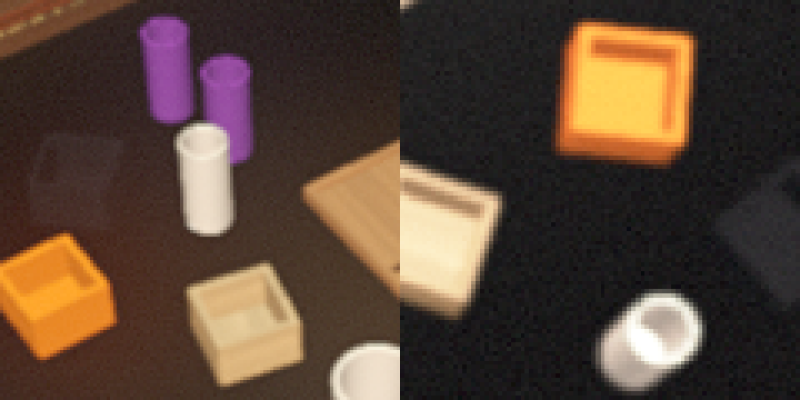

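The crop shows the pale masu open side up at left-panel (245,320), the white sake cup upright at (205,180), and the purple, orange and black look-alikes standing apart. The fits from both cameras agree to within a few mm. Starting with the teacup.

```bash
cat >> h.py <<'E'
TR=np.array([.4735,-.1623,-.03]); RT=np.array([.4743,.1795])
def tray(y): return TR[:2]+y*np.array([-np.sin(TR[2]),np.cos(TR[2])])
def hover(name,xy,yaw,z=.2):
    q=best_down([*xy,z],yaw); reach([*xy,z],q); return q
def look(name,g):
    p=read_camera("wrist"); v,f,k=fit(name,g,[p]); print("wrist",name,k,np.round(v,4),round(f,3)); return p,v,f,k
def pick(xy,h,q,N,zup=.24):
    move_straight([*xy,h+.06],q,feed=.2)
    print("descend hit",move_straight([*xy,h],feed=.08,guard=8))
    grasp(N); print("w",current_width(),"F",current_finger_force())
    move_straight([*xy,zup],feed=.15); print("lifted w",current_width(),"z",current_wrist_force())
def put(xy,h,yaw,floor=.006,zup=.24,guard=3):
    q=best_down([*xy,zup],yaw); reach([*xy,zup],q)
    move_straight([*xy,floor+h+.015],feed=.15); sleep(.3)
    hit=move_straight([*xy,floor+h-.006],feed=.02,guard=guard)
    print("contact",hit,"foot z",current_position()[2]-h)
    return q
def release(xy,zup=.24):
    open_jaws(); move_straight([*xy,zup],feed=.15); print("t",current_t())
E
cat > s1.py <<'E'
from h import *
q=hover("teacup",[.6405,-.0558],0,.25)
p,v,f,k=look("teacup",[.6405,-.0558,0]); print(current_t())
cv2.imwrite("pics/w1.png",p["color"])
E
python3 s1.py
```

```text
wrist teacup 1 [ 0.6407 -0.0572  0.068 ] 0.049
5.075
```

View pics/w1.png

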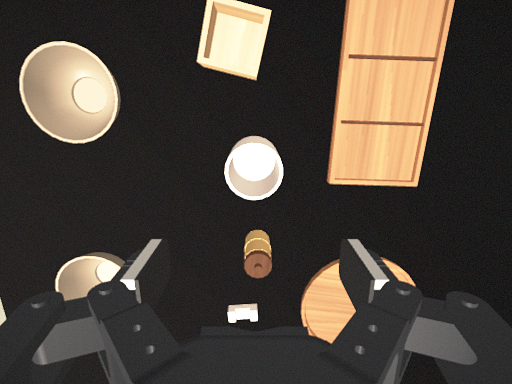

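The wrist view shows the cup at (254,170), and its fit agrees with the fixed cameras to within 2 mm. The shaker (258,255), rest (242,313) and masu (235,38) are clear of the fingers. Picking and placing the teacup.

```bash
cat > s2.py <<'E'
from h import *
xy=[.6407,-.0563]; H=.028
pick(xy,H,best_down([*xy,.2],0),40)
t=tray(-.078); put(t,H,TR[2]); 
E
python3 s2.py
```

```text
descend hit False
w 0.06497039254150015 F 44.604892283678055
lifted w 0.06488651706158576 z [ 0.1930812  -0.26445204 -2.62730404]
contact True foot z 0.007011892287499977
```

```bash
cat > s3.py <<'E'
from h import *
t=tray(-.078); release(t)
hover("r",[.61,.188],np.pi/2,.2)
p,v,f,k=look("chopstick_rest",[.657,.188,0])
look("teacup",[*t,0])
print(proj(p,np.array([[.657,.188,.009]])))
cv2.imwrite("pics/w2.png",p["color"])
E
python3 s3.py
```

```text
t 14.1
wrist chopstick_rest 1 [0.6593 0.1884 0.089 ] 0.063
wrist teacup 0 [ 0.4712 -0.2403  0.    ] 0.0
[[253.29596287 127.33466938]]
```

View pics/w2.png

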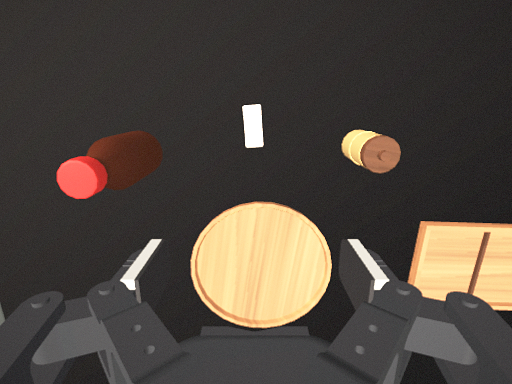

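The wrist view shows the rest at (253,126), with its long axis about 0.09 rad from world x. The bottle (110,165) and shaker (370,150) are well clear. Picking the rest.

```bash
cat > s4.py <<'E'
from h import *
xy=[.6588,.1883]; H=.003
pick(xy,H,best_down([*xy,.2],1.66),40)
t=tray(.019); put(t,H,TR[2])
E
python3 s4.py
```

```text
descend hit False
w 0.018709799400687597 F 39.372688913717866
lifted w 0.01859446116287947 z [ 0.50159332  0.31418658 -1.67973401]
contact True foot z 0.006312636785290859
```

```bash
cat > s5.py <<'E'
from h import *
release(tray(.019))
p=read_camera("wrist"); cv2.imwrite("pics/w3.png",p["color"])
q=hover("s",[.6345,.067],0,.25)
p,v,f,k=look("shaker",[.6345,.067,0])
E
python3 s5.py
```

```text
t 26.475
wrist shaker 1 [0.6358 0.0653 0.0522] 0.055
```

View pics/w3.png

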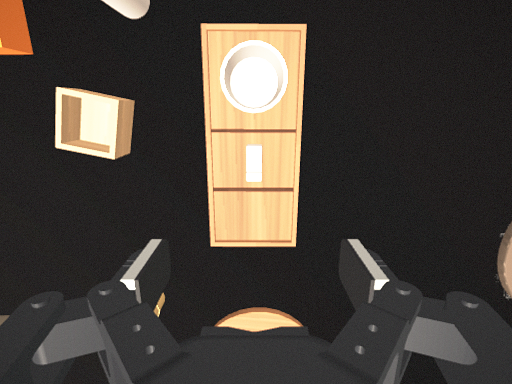

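The teacup (254,78) stands in the widest compartment and the rest (254,163) lies centred in the middle one. Shaker next, then a look at the masu.

```bash
cat > s6.py <<'E'
from h import *
xy=[.6355,.0662]; H=.022
pick(xy,H,best_down([*xy,.2],0),30)
t=tray(.097); put(t,H,TR[2]); release(t)
hover("m",[.64,-.198],-.24,.25)
p,v,f,k=look("masu",[.6635,-.198,0]); cv2.imwrite("pics/w4.png",p["color"])
E
python3 s6.py
```

```text
descend hit False
w 0.035475940836374495 F 29.892579931765795
lifted w 0.03527957197264331 z [ 0.11376803  0.58998107 -0.3793759 ]
contact True foot z 0.006328652763964059
t 37.1167
wrist masu 0 [ 0.6635 -0.198   0.    ] 0.0
```

View pics/w4.png

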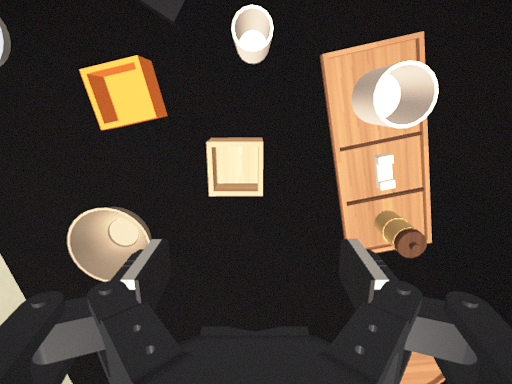

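The shaker (395,232) stands in the end compartment. The masu (236,167) is square to the tool. Quick projection check, then pick.

```bash
cat > s7.py <<'E'
from h import *
p=read_camera("wrist"); c,s=np.cos(-.24),np.sin(-.24)
uv=proj(p,(M["masu"][1::2])@np.array([[c,s,0],[-s,c,0],[0,0,1]])+[.6635,-.198,0]); print(np.round(uv))
obs=np.array([[207,139],[264,139],[264,196],[207,196]]).mean(0); print(uv.mean(0)-obs)
J=(proj(p,np.array([[.6735,-.198,.045],[.6635,-.188,.045]]))-proj(p,np.array([[.6635,-.198,.045]])))/.01
d=np.linalg.solve(J.T,obs-uv.mean(0)); print("corr",d)
xy=np.array([.6635,-.198])+ (d if np.linalg.norm(d)<.005 else 0); H=.005
pick(xy,H,best_down([*xy,.2],-.24),40)
put(RT,H,np.pi/2)
E
python3 s7.py
```

```text
[[263. 142.]
 [262. 196.]
 [206. 142.]
 [209. 196.]]
[-0.50864881  1.69542868]
corr [-0.0011531  -0.00192582]
descend hit False
w 0.06763760256043524 F 45.876118540763855
lifted w 0.06769725172610304 z [-0.76675855 -0.22198084 -0.52721149]
contact True foot z 0.006790092410244174
```

```bash
cat > s8.py <<'E'
from h import *
release(RT,.25)
T,Sc=read_camera("top"),read_camera("scene")
for ps in ([T],[Sc],[T,Sc]): print("masu",fit("masu",[*RT,0],ps,.006))
hover("s",[.4,.1795],np.pi/2,.3) if False else None
q=hover("k",[.6075,-.335],0.1,.25)
p,v,f,k=look("sake_cup",[.6075,-.335,0]); cv2.imwrite("pics/w5.png",np.hstack([p["color"][:300,150:400],T["color"][170:290,120:220].repeat(2,0).repeat(2,1)[:300],np.zeros((240,1,3),np.uint8)]) if False else p["color"])
cv2.imwrite("pics/t5.png",cv2.resize(T["color"][180:280,120:280],(800,500),interpolation=3)); print(current_t())
E
python3 s8.py
```

```text
t 48.3333
masu (array([0.46981453, 0.17920204, 1.56091919]), np.float64(0.20944876349948993), 1)
masu (array([ 0.47427465,  0.18095312, -0.00204936]), np.float64(0.03985471437042898), 1)
masu (array([0.47214661, 0.18002278, 1.56725669]), np.float64(0.1473229404848156), 2)
wrist sake_cup 1 [ 0.6073 -0.3364  0.086 ] 0.047
50.6583
```

View pics/w5.png

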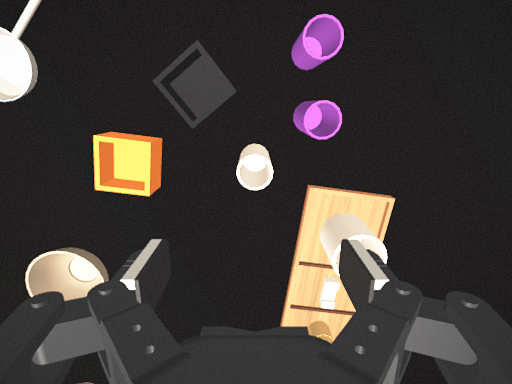

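View pics/t5.png

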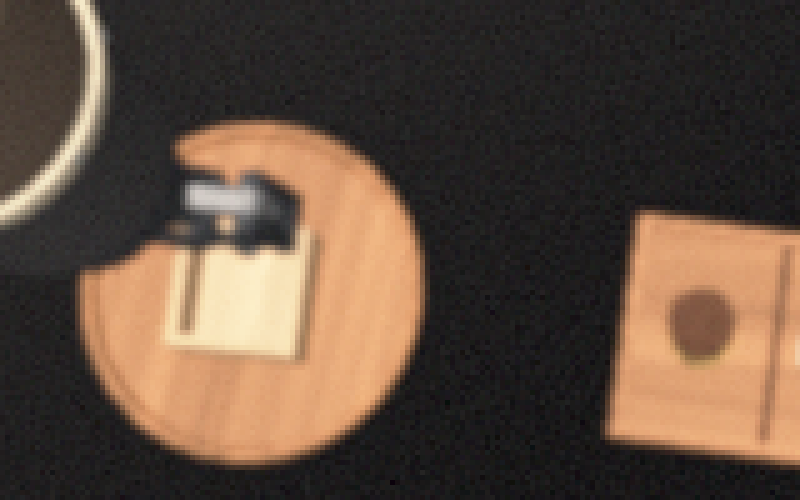

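The sake cup is at (254,167) with fingers clear of the purple cups (320,118). In the top view the masu sits centred on the round tray with the arm partly in front. I'll re-fit the masu with the arm out of the way, then bring the sake cup.

```bash
cat > s9.py <<'E'
from h import *
T,Sc=read_camera("top"),read_camera("scene")
for n,z in (("masu",.006),("round_tray",0)):
    for ps in ([T],[Sc]): v,f,k=fit(n,[*RT,0],ps,z); print(n,k,np.round(v,4),round(f,3))
xy=[.6074,-.3358]; H=.046
pick(xy,H,best_down([*xy,.2],.1),35)
q=best_down([*RT,.24],np.pi/2); reach([*RT,.24],q); move_straight([*RT,.115],feed=.15)
T,Sc=read_camera("top"),read_camera("scene")
cv2.imwrite("pics/s9.png",np.hstack([cv2.resize(p["color"][a:a+100,b:b+100],(400,400),interpolation=3) for p,a,b in ((Sc,180,310),(T,180,120))]))
print(current_t())
E
python3 s9.py
```

```text
masu 1 [0.4708 0.1795 1.5808] 0.042
masu 1 [0.4758 0.1802 1.5486] 0.051
round_tray 1 [0.4743 0.1795 0.0033] 0.256
round_tray 1 [0.4751 0.1784 0.1374] 0.332
descend hit False
w 0.038614141618650503 F 35.5184578418266
lifted w 0.03858364950594305 z [ 0.1717866  -0.16503404 -1.54686306]
57.6667
```

View pics/s9.png

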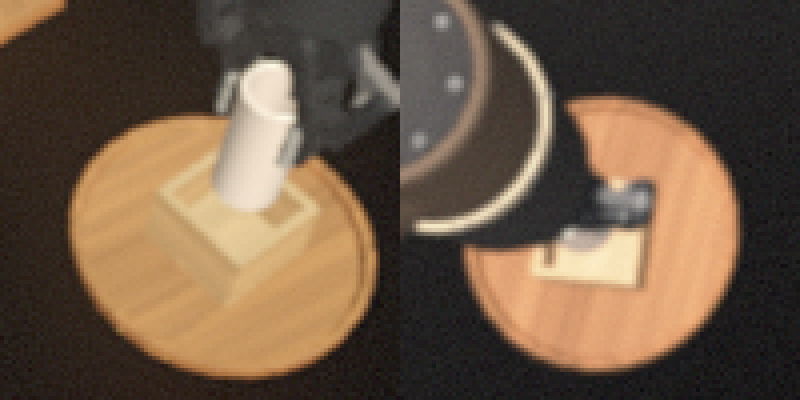

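In the scene crop the cup (250,135) hangs centred over the masu opening (240,215). Lowering it with a guard.

```bash
cat > s10.py <<'E'
from h import *
xy=[.4735,.1797]; H=.046
move_straight([*xy,.115],feed=.05); sleep(.2)
h=move_straight([*xy,.012+H+.006],feed=.05,guard=4); print("early",h,current_position()[2]-H)
if not h:
    h=move_straight([*xy,.012+H-.006],feed=.015,guard=3); z=current_position()[2]-H; print("contact",h,z)
    if h and z<.015:
        release(xy,.28); reach([.45,-.02,.3],best_down([.45,-.02,.3],np.pi/2))
        T,Sc,W=read_camera("top"),read_camera("scene"),None
        cv2.imwrite("pics/s10.png",np.hstack([cv2.resize(p["color"][a:a+150,b:b+200],(400,300),interpolation=3) for p,a,b in ((Sc,110,220),(T,160,140))]))
        print(current_t())
E
python3 s10.py
```

```text
early False 0.018308316432151805
contact True 0.012352728018394453
t 61.9333
62.8583
```

```bash
python3 - <<'E'
from h import *
reach([.62,-.05,.3],best_down([.62,-.05,.3],np.pi/2))
ps=[read_camera("scene"),read_camera("wrist")]
cv2.imwrite("pics/f.png",np.hstack([cv2.resize(p["color"],(400,300),interpolation=3) for p in ps]))
for n,y in(("teacup",-.078),("chopstick_rest",.019),("shaker",.097)):
    d=place_of(n,ps[0]); print(n,tray(y),[np.round(a["position"],3) for a in d[:2]])
for n in("masu","sake_cup"): print(n,[np.round(a["position"],3) for a in place_of(n,ps[0])])
print(current_t())
E
```

```text
teacup [ 0.47116035 -0.2402649 ] [array([ 0.469, -0.239,  0.007])]
chopstick_rest [ 0.47406991 -0.14330855] [array([ 0.625,  0.32 , -0.002]), array([ 0.47 , -0.141,  0.   ])]
shaker [ 0.47640956 -0.06534365] [array([ 0.473, -0.069,  0.007])]
masu [array([0.476, 0.181, 0.008]), array([ 0.682, -0.417,  0.004]), array([ 0.767, -0.318, -0.   ]), array([ 0.472,  0.176, -0.001])]
sake_cup [array([ 0.54 , -0.401, -0.   ]), array([0.474, 0.179, 0.013]), array([ 0.552, -0.472,  0.   ])]
63.9333
```

View pics/s10.png

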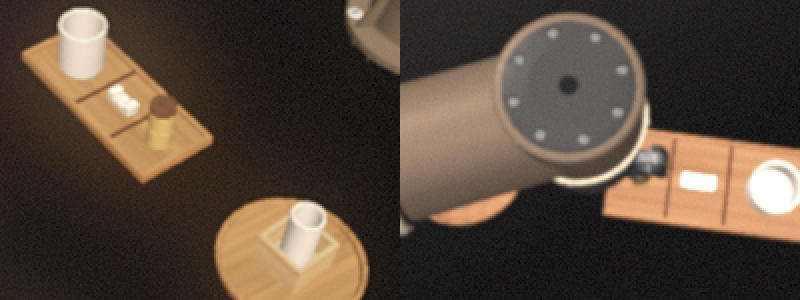

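View pics/f.png

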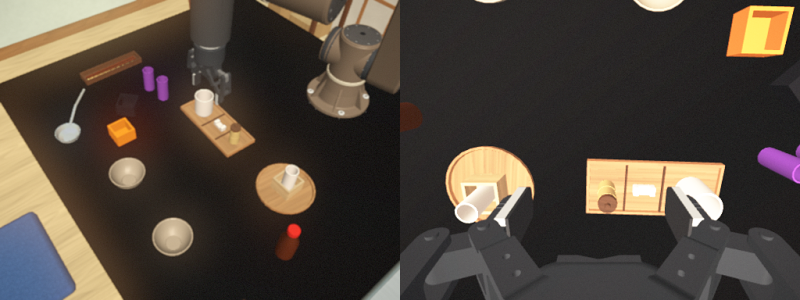

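All five pieces stand in place: teacup (203,100), rest (220,125), shaker (235,133), and the sake cup in the masu (290,180). The bottle (289,243) has not moved and the gripper is clear. Handing in.

```bash
python3 -c "
from rig import *
print(current_wrist_force()); print(sign_off())"
```

```text
[ 1.25580501  0.4381906  -0.35673228]
the job is handed in; nothing more can be done
None
```

Both trays are made up as asked and the job is handed in at about 64 s, with every piece standing in its place on the final camera check and the soy bottle left where it stood.

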